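Lock the stop screw of the seal press

ROBOT

A 6-joint arm with a two-finger parallel gripper is mounted at the origin on the work surface. World frame = base frame: x ahead of the robot, y to its left, z up, the work surface at z = 0. Lengths are in m, angles in rad, forces in N, time in s.
With the tool pointing down it reaches from about 0.35 to 0.775 m from the base axis. Payload 7.3 kg.
Tool frame: the origin (TCP) lies where the fingers leave the gripper's body, on its centre line; the fingertips stand 66 mm ahead of it and the grasp point (between the pads) lies 47 mm ahead of it (robot.tips_ahead is the distance from the TCP to the fingertips, in m); z points along the fingers, y is the line along which they close (so a half turn about z gives the same grasp; the last joint's range is limited). The gripper opens to 92 mm and grips with 3 to 60 N. Pads are 19 mm wide; open, the fingers measure 130 mm over their backs; the gripper's body (75 mm by 190 mm) begins 47 mm behind the grasp point.
Start: joints at [-1.411, 0.342, 1.524, -0, 1.275, -0.146], TCP at [0.158, -0.501, 0.292] pointing down, gripper open.
Joint ranges: [-2.53, 2.53], [-0.77, 2.02], [0.04, 2.7], [-1, 4.14], [0.28, 2.66], [-3.11, 3.11]. Speed limits (rad/s): [2.57, 2.57, 3.14, 3.14, 3.14, 3.14].

INTERFACE

Orientations are given as [roll, pitch, yaw] about the fixed x, y, z axes, in that order (R = Rz(yaw) Ry(pitch) Rx(roll)).
In Python, from cell import robot gives the robot as it stands.
- The arm moves only by the shell command python3 -m inch 'ROWS' [FORCE]. ROWS is a JSON object of lists of equal length, an entry for each row: "travel": the shift along the tool's x, y, z in mm, a list of three; "turn": the turn about the tool's z in units of 5 degrees (1.0 is 5 degrees); "claw": the closure, from -1 (fully open) to 1 (shut). A call has 1 to 12 rows; each row is the pose to reach, as a shift and turn from the pose commanded when the call began, along the tool's axes at that moment; what a row does not reach only later rows make up. A row lasts 1/10 s, in which the tool goes at most 50 mm and 8.59 degrees, less where a joint would pass 70% of its speed; a pose out of reach is approached as far as the arm can. A call with a gripper value outside its range is refused whole. The fingers move at their own pace and stop on an object; FORCE is the grip in N (left out, the last holds). Time passes only in rows, so rows that repeat a pose let the fingers close. It gives the time, the measured TCP pose, the force, the opening and the grip force at its end, in the units of the state.
- robot.observe(): the state, without advancing time (a new reading comes with each control period).
- robot.read_camera(name): name is "scene" or "top" or "wrist"; returns a dict with "pixels" (384x512x3 uint8, red, green, blue), "fx", "fy", "cx", "cy" (pixels), "cam_to_world" (4x4, takes a point from camera to world coordinates). Camera axes: x right, y down, z forward; pixel columns grow to the right and rows downward; lengths in m; the calibration is good to about 2 mm. The wrist camera is an equidistant fisheye: a pixel r from the principal point sees the ray r / f radians off the axis. A picture is of the moment at which its call begins. There is no depth.
- robot.hand_in(): hands the job in; it is judged then, once.
The state is a dict: "time": time; "qpos": joint angles; "qvel": joint speeds; "joint_efforts": joint torques, N m; "tool_pos": TCP position; "tool_rot": TCP orientation; "contact_force": force on the tool from outside, world axes, zero at the start; "torque": the same for the moment, N m; "opening": finger opening in m; "grip_force": force on a finger pad.
Only numpy, scipy, OpenCV 4.12 (cv2) and the standard library are available. Lean on these libraries where they do the work, as an engineer would, in place of code of your own. Each camera call takes 0.05 s, during which the arm holds its last target. There are 200 camera calls.

TASK

Fit the larger spanner, lying flat on the base plate, fully onto the square lower nut of the press's stop screw, with its handle beside the upright pin, and let go of it so that the pin can hold it. Then turn the jam nut above clockwise by its lever knob until it is firmly tight against the held nut: push the knob with about 18 N, never over 28 N, for a good half second, then let go. Leave the spanner in place on the nut, do not let the lower nut turn beyond the little play until the spanner bears on the pin, and leave the smaller spanner, the padlock and the loose lead seal where they are.

Things in the scene. Friction and masses are not known exactly. Their poses are not given: they have to be found in the camera images.
- press: Grey iron press, fixed. Base plate 250 x 430 mm, 25 mm thick, with an upright 18 mm stop screw carrying two nuts. Origin on the bench under the screw's axis, z up; the plate spans x -135..115, y -250..180 mm. Column and head at x -60..90, y -225..-165 mm, 200 mm high; its long lever is thrown back to -y, away from the work.
- nut_foot (a point): Centre of the underside of the lower (stop) nut, on the screw's axis, on top of the base plate. The nut is square, 36 mm across the flats, 18 mm high. The frame turns with it: x and y square to its flats, y within 0.06 rad of the press's y at the start. The jam nut begins 19 mm above this point.
- stop_nut (a joint): Angle of the stop nut, rad, growing clockwise from above; 0 = square with the plate. Starts between -0.06 and 0.02, held only by about 0.3 N m of thread friction. Taking up the play as the spanner comes to bear on the pin is all right: the setting counts as kept while within 0.3 rad of 0.
- jam_nut (a joint): Angle of the jam nut relative to the stop nut, rad, growing clockwise from above (tightening). Starts between 0.1 and 0.6, turns lightly (0.08 N m) up to 1.2, where it meets the stop nut; from there it drags the stop nut round unless that is held (wound up hard it reads a little over 1.2).
- lever_knob (a point): Centre of the upright beech knob (20 mm across, 40 mm high, top about 107 mm above the bench) at the end of the jam nut's lever, 90 mm from the screw's axis; moves on a level circle about it. It starts on the robot's side of the screw; tightening carries it clockwise from above, by 0.6 to 1.4 rad, to roughly 55 degrees short of the press's +y.
- spanner_grip (a point): Centre, half-way up, of the beech handle of the larger spanner, lying flat on the bench. x points along it to its jaw, z up. Handle 18 mm wide (y), 28 mm high, flat underneath, from x -95 to +54 mm. About 0.35 kg, centre of mass about 35 mm towards the jaw.
- spanner_jaw (a point): Middle of the larger spanner's jaw gap, level with its underside, 90 mm from spanner_grip along x. Jaw 14 mm thick, 62 mm wide, gap 38 mm; the prongs end 18 mm beyond this point, then flare out for 11 mm; the throat is 19.5 mm behind it. Fully home, this point is within 2 mm of the nut's axis.
- stop_post: Fixed upright steel pin, 12 mm across, 34 mm high, on the plate at x 23, y 150 mm of the press; origin at its foot. The mounted spanner's handle lies along the press's +y, passing the pin on its -x side with some 8 mm to spare; when the nut is dragged clockwise it bears on the pin, which holds it. Contacts give: the knob moves several mm from first bearing to tight.
- padlock: brass sack padlock with a steel shackle, about 45 x 50 x 20 mm, bystander
- small_spanner: the smaller spanner (jaw gap only 20 mm, too narrow for the stop nut; handle 14 mm wide and 20 mm high), lying on the bench; origin under the middle of its handle, x towards its jaw, bystander
- lead_seal: thumb-sized loose lead seal (21 mm across, 9 mm thick) on the press's base plate, bystander
Mind the look-alikes: they are no part of the job. What is shaped like the part that bears spanner_grip but orange or turquoise is not meant.

How it is judged:
By the outcome, as a careful person would: the job done as asked, in the order asked, and still so for the second after the job is handed in, with the robot touching nothing.
It also fails if it takes over 72 s, if anything falls off the work surface, if the arm or the gripper's body presses on something with over 40 N, if the wrist force passes 120 N, or if a joint passes its speed limit or range.

## Working session

There is one attempt and no reset: what is moved stays moved. The work goes in short steps, Python scripts to look and compute and a shell command to move; the robot and the scene stay as the last step left them, time stands still between calls to the robot, and variables do not carry over. Pictures are saved under pics/ and viewed, at most 13 in all, crops included, and the job is handed in when it is done.

```bash
mkdir -p pics; ls; python3 - <<'E'
from cell import robot
import cv2
for n in("scene","top"):
    c=robot.read_camera(n);cv2.imwrite(f"pics/{n}0.png",c["pixels"][:,:,::-1]);print(n,c["fx"],c["cx"],c["cy"],c["cam_to_world"])
print(robot.observe())
E
```

```text
pics
scene 405.35089653770166 258.0435697046065 187.7640838659391 [[ 0.35789802  0.75805872 -0.54521187  1.13300536]
 [ 0.93375152 -0.28796383  0.2125675  -0.04797662]
 [ 0.00413734 -0.58516989 -0.81090016  1.03210552]
 [ 0.          0.          0.          1.        ]]
top 443.9843597394664 258.5670132067565 189.00118541290803 [[-0.00908716 -0.99651215  0.08295157  0.33894177]
 [-0.99975608  0.01072391  0.01930725  0.18972122]
 [-0.02012947 -0.08275589 -0.99636653  1.48581534]
 [ 0.          0.          0.          1.        ]]
{'time': 0.1, 'qpos': array([-1.41101943e+00,  3.42648161e-01,  1.52491053e+00,  1.82894974e-05,
        1.27539215e+00, -1.45976011e-01]), 'qvel': array([-0.00081407, -0.00154885, -0.00276496,  0.0007335 , -0.00035955,
        0.00024539]), 'joint_efforts': array([ 1.66251535e-03, -4.32004237e+01, -2.44695371e+01,  7.18853949e-02,
        5.25959185e-02, -5.04968534e-05]), 'tool_pos': array([ 0.15802543, -0.50037234,  0.29162076]), 'tool_rot': array([-3.14025146e+00, -2.14862691e-04,  3.05747429e-01]), 'contact_force': array([-0.25312937,  0.78741894, -0.12392597]), 'torque': array([ 0.01853307, -0.03660605, -0.00106047]), 'grip_force': 0.0, 'opening': 0.0920263212866207}
```

View pics/scene0.png

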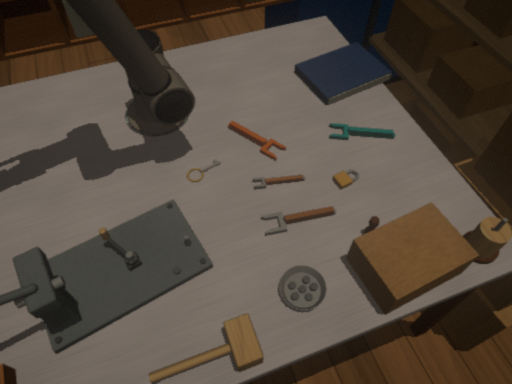

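View pics/top0.png

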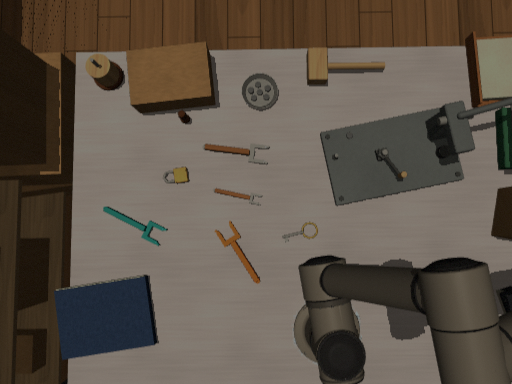

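The larger spanner is at top-view (205–268, 145–163), with its jaw to the right. The press screw is near (383,153), the knob near (403,174) and the pin near (336,157). I'll enlarge those areas.

```bash
python3 - <<'E'
import cv2,numpy as np
t=cv2.imread("pics/top0.png")[95:210,195:470]; s=cv2.imread("pics/scene0.png")[190:320,10:350]
a=cv2.resize(t,(800,335),interpolation=cv2.INTER_CUBIC); b=cv2.resize(s,(690,264),interpolation=cv2.INTER_CUBIC)
b=np.pad(b,((0,0),(0,110),(0,0)))
cv2.imwrite("pics/crop1.png",cv2.convertScaleAbs(np.vstack([a,b]),alpha=1.6))
E
```

```text
(no output)
```

View pics/crop1.png

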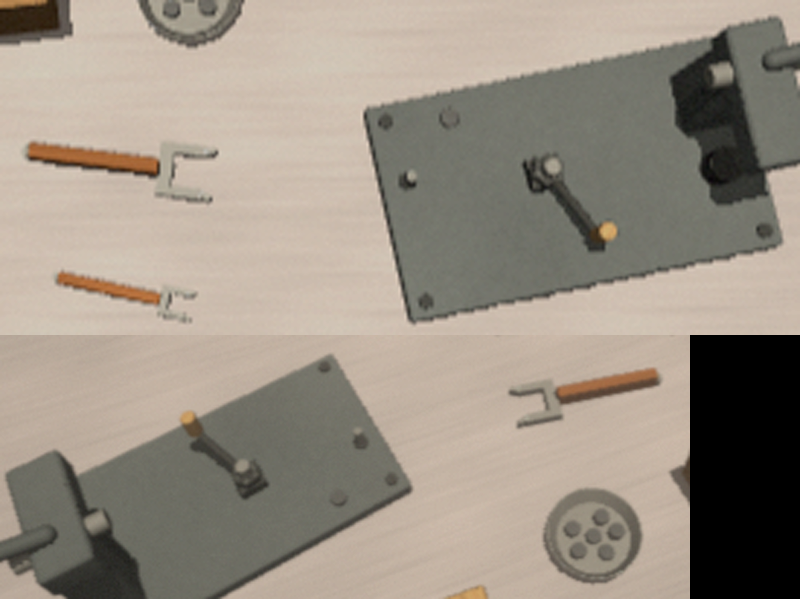

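The crop shows these positions in crop pixels (top view, 2.909x):
- Plate corners: (365,112), (412,321), (782,242)
- Pin: foot about (409,182)
- Seal: (449,118), well off the handle path
- Screw: (552,166)
- Knob top: (608,231)
- Spanner: (30,152) to (215,172)

Next I'll compute the positions.

```bash
cat > h.py <<'E'
import numpy as np,cv2
from cell import robot
def ray(c,u,v):
    M=c["cam_to_world"]; d=M[:3,:3]@np.array([(u-c["cx"])/c["fx"],(v-c["cy"])/c["fy"],1]); return M[:3,3],d
def hit(c,u,v,z):
    o,d=ray(c,u,v); return (o+d*(z-o[2])/d[2])[:2]
def hsv(c): return cv2.cvtColor(c["pixels"],cv2.COLOR_RGB2HSV)
E
python3 - <<'E'
from h import *
c=robot.read_camera("top"); H=hsv(c)
T=lambda x,y:(195+x*275/800-.3,95+y*115/335-.3)
# plate corners
C=[hit(c,*T(*p),.025) for p in((365,112),(412,321),(782,242))]
# press frame: (115,180),(-135,180),(-135,-250)
src=np.array([(.115,.18),(-.135,.18),(-.135,-.25)]);dst=np.array(C)
s=src-src.mean(0);d=dst-dst.mean(0)
yaw=np.arctan2((s[:,0]*d[:,1]-s[:,1]*d[:,0]).sum(),(s*d).sum());R=np.array([[np.cos(yaw),-np.sin(yaw)],[np.sin(yaw),np.cos(yaw)]])
t=dst.mean(0)-R@src.mean(0)
print("press",t,yaw,"resid",(R@src.T).T+t-dst)
print("post expected",R@[.023,.15]+t,"seen foot",hit(c,*T(409,183),.025),"top",hit(c,*T(411,177),.059))
print("seal in press",R.T@(hit(c,*T(449,118),.03)-t)," screw at z.1",hit(c,*T(552,166),.1),"knob",hit(c,*T(608,231),.107), R.T@(hit(c,*T(608,231),.107)-t))
m=cv2.inRange(H,(3,90,60),(18,255,255)); m[:140]=0;m[170:]=0;m[:,:200]=0;m[:,300:]=0
cn=max(cv2.findContours(m,0,1)[0],key=cv2.contourArea);r=cv2.minAreaRect(cn);b=cv2.boxPoints(r);print(r)
w=np.array([hit(c,*p,.028) for p in b]);print("handle box",w)
e=[T(217,152),T(211,199)];print("prong tips",[hit(c,*p,.014) for p in e])
E
```

```text
press [ 0.57152898 -0.18539454] 0.20284510708392892 resid [[ 0.00305999  0.00277016]
 [-0.00246036  0.00036595]
 [-0.00059963 -0.00313611]]
post expected [ 0.56383889 -0.03383642] seen foot [ 0.56238681 -0.03693812] top [ 0.56388189 -0.03403575]
seal in press [0.08334756 0.08711893]  screw at z.1 [ 0.5675117  -0.17939817] knob [ 0.49562644 -0.23470126] [-0.08427953 -0.03300471]
((226.78463745117188, 148.72308349609375), (44.40443420410156, 5.209457874298096), 7.125016689300537)
handle box [[0.59735146 0.39697979]
 [0.61474065 0.39483913]
 [0.59433512 0.24807946]
 [0.57701835 0.25035216]]
prong tips [array([0.60275794, 0.18099387]), array([0.54831218, 0.18848902])]
```

```bash
cat >> h.py <<'E'
def plan(x,y,z,yawdeg):
    s=robot.observe(); a=s["tool_rot"]; c,n=np.cos(a[2]),np.sin(a[2])
    d=(np.array([x,y,z])-s["tool_pos"])*1000
    print("t",round(s["time"],2),"pos",s["tool_pos"].round(4),"yaw",np.degrees(a[2]).round(2),"F",s["contact_force"].round(1))
    print("travel",np.round([c*d[0]+n*d[1], n*d[0]-c*d[1], -d[2]],1),"turn",np.round(-((yawdeg-np.degrees(a[2])+180)%360-180)/5,2))
E
python3 -c "
from h import *
plan(.591,.2875,.25,82.1)"
```

```text
t 0.15 pos [ 0.158  -0.5004  0.2917] yaw 17.52 F [-0.  -0.6 -0.5]
travel [ 650.1 -621.    41.7] turn -12.92
```

```bash
python3 -m inch '{"travel":[[325,-310,0],[325,-310,0],[325,-310,0],[325,-310,0],[325,-310,0],[325,-310,0],[325,-310,0],[325,-310,0],[325,-310,0],[325,-310,0]],"turn":[-4,-5,-6,-6,-6,-6,-6,-6,-6,-6],"claw":[-1,-1,-1,-1,-1,-1,-1,-1,-1,-1]}' 50; python3 -c "
from h import *
plan(.591,.2875,.25,82.1)"
```

```text
time: 1.15
tool_pos: [0.3763, -0.1021, 0.2922]
tool_rot: [-3.141, -0.002, 0.838]
contact_force: [0.6, -0.7, 0.7]
opening: 0.092
grip_force: 0.0
t 1.15 pos [ 0.3763 -0.1021  0.2922] yaw 48.0 F [ 0.6 -0.7  0.7]
travel [ 433.2 -101.1   42.2] turn -6.82
```

```bash
python3 -m inch '{"travel":[[433,-101,0],[433,-101,0],[433,-101,0],[433,-101,20],[433,-101,42],[433,-101,42],[433,-101,42],[433,-101,42],[433,-101,42],[433,-101,42],[433,-101,42],[433,-101,42]],"turn":[-2,-4,-6,-6.8,-6.8,-6.8,-6.8,-6.8,-6.8,-6.8,-6.8,-6.8],"claw":[-1,-1,-1,-1,-1,-1,-1,-1,-1,-1,-1,-1]}'; python3 - <<'E'
from h import *
plan(.591,.2875,.07,82.1)
c=robot.read_camera("wrist");cv2.imwrite("pics/w1.png",c["pixels"][:,:,::-1]);print(c["fx"],c["cx"],c["cy"],c["cam_to_world"])
E
```

```text
time: 2.35
tool_pos: [0.5925, 0.279, 0.2503]
tool_rot: [-3.141, 0.001, 1.422]
contact_force: [-0.4, -0.3, 0.0]
opening: 0.0917
grip_force: 0.0
t 2.35 pos [0.5925 0.279  0.2503] yaw 81.46 F [-0.4 -0.3  0. ]
travel [  8.2  -2.8 180.3] turn -0.13
297.3186396354542 255.81542811348078 193.4882449978973 [[ 9.89131636e-01 -1.41701042e-01 -3.92354476e-02  6.02678435e-01]
 [-1.47031813e-01 -9.52348361e-01 -2.67234438e-01  3.51163408e-01]
 [ 5.01584182e-04  2.70098896e-01 -9.62832454e-01  3.42561546e-01]
 [ 0.00000000e+00  0.00000000e+00  0.00000000e+00  1.00000000e+00]]
```

View pics/w1.png

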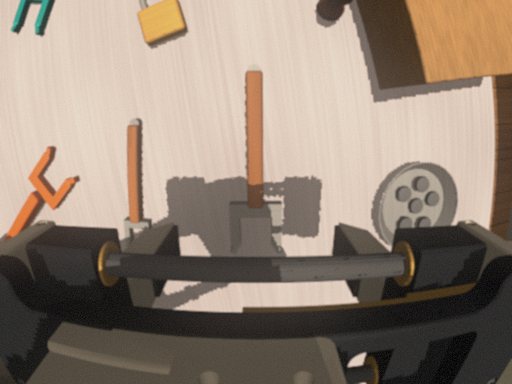

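The wrist view shows the handle running from (254,70) to (257,207), between the fingers. I'll refine its pose from fisheye rays.

```bash
cat >> h.py <<'E'
def fhit(c,u,v,z):
    p=np.array([u-c["cx"],v-c["cy"]]);r=np.hypot(*p);th=r/c["fx"];M=c["cam_to_world"]
    d=M[:3,:3]@np.r_[p/r*np.sin(th),np.cos(th)];o=M[:3,3];return (o+d*(z-o[2])/d[2])[:2]
def handle(c,z,box):
    H=hsv(c);m=cv2.inRange(H,(2,90,40),(18,255,255));k=np.zeros_like(m);x0,y0,x1,y1=box;k[y0:y1,x0:x1]=255
    cn=max(cv2.findContours(m&k,0,1)[0],key=cv2.contourArea)[:,0]
    w=np.array([fhit(c,u,v,z) for u,v in cn],np.float32)*1000
    return cv2.minAreaRect(w),cv2.boxPoints(cv2.minAreaRect(w))
E
python3 - <<'E'
from h import *
c=robot.read_camera("wrist");r,b=handle(c,.028,(225,55,285,225));print(r,b)
E
```

```text
((596.595947265625, 321.660400390625), (148.13319396972656, 16.682735443115234), 82.23370361328125) [[578.32227 249.40038]
 [594.8519  247.14598]
 [614.8696  393.9204 ]
 [598.33997 396.1748 ]]
```

```bash
python3 -m inch '{"travel":[[7,-2,45],[7,-2,90],[7,-2,130],[7,-2,160],[7,-2,175],[7,-2,182],[7,-2,182],[7,-2,182]],"turn":[-0.16,-0.16,-0.16,-0.16,-0.16,-0.16,-0.16,-0.16],"claw":[-1,-1,-1,-1,-1,-1,-1,-1]}' 50; python3 -c "
from h import *
plan(.5918,.2865,.068,82.23)"
```

```text
time: 3.25
tool_pos: [0.5927, 0.2877, 0.0702]
tool_rot: [3.139, -0.001, 1.437]
contact_force: [1.0, 0.2, 0.3]
opening: 0.0917
grip_force: 0.0
t 3.25 pos [0.5927 0.2877 0.0702] yaw 82.31 F [1.  0.2 0.3]
travel [-1.3 -0.7  2.2] turn 0.02
```

```bash
python3 -m inch '{"travel":[[-1,-1,2],[-1,-1,2],[-1,-1,2],[-1,-1,2],[-1,-1,2],[-1,-1,2],[-1,-1,2],[-1,-1,2]],"turn":[0,0,0,0,0,0,0,0],"claw":[-1,1,1,1,1,1,1,1]}' 55; python3 -c "
from h import *
plan(.5918,.2865,.15,82.23)"
```

```text
time: 4.05
tool_pos: [0.5905, 0.2867, 0.0661]
tool_rot: [3.142, 0.0, 1.437]
contact_force: [1.4, -0.8, 0.3]
opening: 0.0406
grip_force: 0.0
t 4.05 pos [0.5905 0.2867 0.0661] yaw 82.32 F [ 1.4 -0.8  0.3]
travel [ -0.    1.3 -83.9] turn 0.02
```

```bash
python3 -m inch '{"travel":[[0,1,-2],[0,1,-2],[0,1,-2],[0,1,-2],[0,1,-2],[0,1,-2]],"turn":[0,0,0,0,0,0],"claw":[1,1,1,1,1,1]}' 55; python3 -c "
from h import *
for i in range(3): print(robot.observe()['tool_pos'])"
```

```text
time: 4.65
tool_pos: [0.5918, 0.2866, 0.0684]
tool_rot: [3.141, -0.0, 1.437]
contact_force: [1.3, 0.0, 1.3]
opening: 0.018
grip_force: 55.0
[0.59176445 0.28658128 0.0683647 ]
[0.59176445 0.28658128 0.0683647 ]
[0.59176445 0.28658128 0.0683647 ]
```

```bash
cat >> h.py <<'E'
T0=np.array([.5695,-.1825]);YAW=.2028
def pw(x,y,t=T0,yaw=None):
    a=YAW if yaw is None else yaw;c,s=np.cos(a),np.sin(a);return t+np.array([c*x-s*y,s*x+c*y])/1000
E
python3 -c "
from h import *
p=pw(-70,-30);print(p);plan(*p,.30,101.6)"
```

```text
[ 0.50697693 -0.22598409]
t 4.65 pos [0.5918 0.2866 0.0684] yaw 82.32 F [1.3 0.  1.3]
travel [-519.3  -15.5 -231.6] turn -3.86
```

```bash
python3 -m inch '{"travel":[[0,0,-30],[0,0,-70],[0,0,-120],[0,0,-170],[0,0,-220],[0,0,-232],[0,0,-232]],"turn":[0,0,0,0,0,0,0],"claw":[1,1,1,1,1,1,1]}' 55; python3 -c "
from h import *
p=pw(-70,-30);plan(*p,.30,101.6)"
```

```text
time: 5.35
tool_pos: [0.5917, 0.2868, 0.3015]
tool_rot: [3.139, -0.001, 1.437]
contact_force: [0.3, -0.0, -4.6]
opening: 0.0175
grip_force: 55.0
t 5.35 pos [0.5917 0.2868 0.3015] yaw 82.33 F [ 0.3 -0.  -4.6]
travel [-519.5  -15.5    1.5] turn -3.85
```

```bash
python3 -m inch '{"travel":[[-45,0,0],[-90,0,0],[-140,0,0],[-190,0,0],[-240,-5,0],[-290,-10,0],[-340,-15,0],[-390,-15,0],[-440,-15,0],[-490,-15,0],[-519,-15,0],[-519,-15,0]],"turn":[-0.5,-1,-1.5,-2,-2.5,-3,-3.85,-3.85,-3.85,-3.85,-3.85,-3.85],"claw":[1,1,1,1,1,1,1,1,1,1,1,1]}' 55; python3 - <<'E'
from h import *
p=pw(-70,-30);plan(*p,.30,101.6)
c=robot.read_camera("wrist");cv2.imwrite("pics/w2.png",c["pixels"][:,:,::-1])
E
```

```text
time: 6.55
tool_pos: [0.5053, -0.2292, 0.2961]
tool_rot: [-3.136, -0.004, 1.768]
contact_force: [0.7, 1.5, -4.2]
opening: 0.0178
grip_force: 55.0
t 6.55 pos [ 0.5053 -0.2292  0.2961] yaw 101.28 F [ 0.7  1.5 -4.2]
travel [ 2.8  2.2 -3.9] turn -0.06
```

View pics/w2.png

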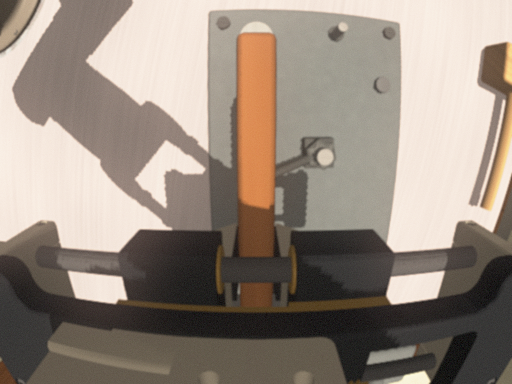

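Held spanner handle in the centre, with the pin top near (343,27), the screw top at (325,156), the stop nut square around (303–335,138–168) and the seal at (382,85). I'll enlarge this region for sub-pixel readings.

```bash
python3 -c "
import cv2
a=cv2.imread('pics/w2.png'); p=cv2.resize(a[10:60,300:400],(600,300),interpolation=cv2.INTER_CUBIC);q=cv2.resize(a[130:180,270:370],(600,300),interpolation=cv2.INTER_CUBIC)
import numpy as np
cv2.imwrite('pics/c2.png',cv2.convertScaleAbs(np.vstack([p,q]),alpha=1.7))"
```

```text
(no output)
```

View pics/c2.png

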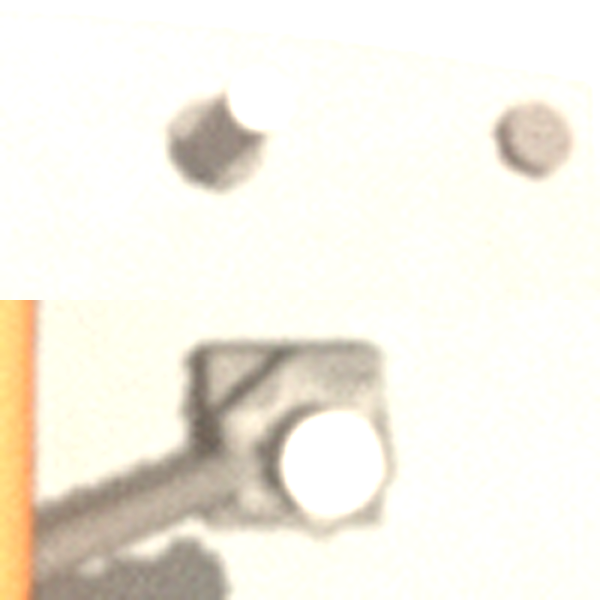

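Top crop: pin foot about (215,140), seal not in view. Bottom crop: stop-nut corners about (200,345), (380,343), (382,522) and (205,522), screw top at (333,462).

```bash
python3 - <<'E'
from h import *
c=robot.read_camera("wrist")
P=lambda x,y:(300+x/6-.4,10+y/6-.4); Q=lambda x,y:(270+x/6-.4,130+(y-300)/6-.4)
n=np.array([fhit(c,*Q(*p),.043) for p in((200,345),(380,343),(382,522),(205,522))])*1e3
print(n.round(1),n.mean(0),np.linalg.norm(np.diff(n,axis=0),axis=1))
d=n[0]-n[3]+n[1]-n[2];e=n[1]-n[0]+n[2]-n[3];print("nut y dir deg",np.degrees(np.arctan2(d[1],d[0])),np.degrees(np.arctan2(e[1],e[0]))+90)
for z in(.08,.09,.1):print("screw",z,fhit(c,*Q(333,462),z))
f=fhit(c,*P(217,148),.025);g=fhit(c,*P(260,100),.059);print("post",f,g)
# plate far edge & left/right side lines
px=c["pixels"]
m=(hsv(c)[...,1]<60)&(px.max(2)<140)
g=cv2.cvtColor(px,cv2.COLOR_RGB2GRAY).astype(int)
for side,rng in(("L",(195,225)),("R",(380,420))):
    W=[]
    for v in range(40,205,5):
        row=g[v,rng[0]:rng[1]];k=np.abs(np.diff(row)).argmax();W.append(fhit(c,rng[0]+k+.5,v,.025)*1e3)
    l=cv2.fitLine(np.array(W,np.float32),cv2.DIST_HUBER,0,.01,.01).ravel();print(side,l,np.degrees(np.arctan2(l[1],l[0])))
E
```

```text
[[ 549.1 -171.3]
 [ 584.4 -162.8]
 [ 593.6 -197.7]
 [ 558.  -205.4]] [ 571.27407033 -184.32141543] [36.30398769 36.10839836 36.36798312]
nut y dir deg 104.70302336542335 102.9119734753213
screw 0.08 [ 0.57106025 -0.18466844]
screw 0.09 [ 0.56847487 -0.18373654]
screw 0.1 [ 0.56588948 -0.18280464]
post [ 0.56602131 -0.03410057] [ 0.56549235 -0.03316615]
L [ 1.9476169e-01 -9.8085058e-01  4.3133963e+02 -1.7078485e+02] -78.769196
R [ 1.9398008e-01 -9.8100549e-01  6.7137769e+02 -1.0932355e+02] -78.81485
```

The nut centre is (571.3, -184.3) mm and its y direction is about 103.8°. The plate's is 101.2°, and the pin agrees within 1 mm. Next I'll stage the spanner above the slide start.

```bash
python3 -c "
from h import *
plan(.5408,-.060,.20,103.8)"
```

```text
t 6.65 pos [ 0.5061 -0.2257  0.2968] yaw 101.46 F [-0.6 -0.1 -3.1]
travel [155.5  66.9  96.8] turn -0.47
```

```bash
python3 -m inch '{"travel":[[40,17,0],[85,35,0],[125,55,0],[155,67,20],[155,67,60],[155,67,97],[155,67,97],[155,67,97],[155,67,97]],"turn":[-0.2,-0.47,-0.47,-0.47,-0.47,-0.47,-0.47,-0.47,-0.47],"claw":[1,1,1,1,1,1,1,1,1]}' 55; python3 -c "
from h import *
plan(.5408,-.060,.12,103.8)
plan(.5408,-.060,.0945,103.8)"
```

```text
time: 7.55
tool_pos: [0.5427, -0.0604, 0.2049]
tool_rot: [3.139, 0.001, 1.814]
contact_force: [-0.8, -0.5, -4.8]
opening: 0.0175
grip_force: 55.0
t 7.55 pos [ 0.5427 -0.0604  0.2049] yaw 103.94 F [-0.8 -0.5 -4.8]
travel [ 0.8 -1.8 84.9] turn 0.03
t 7.55 pos [ 0.5427 -0.0604  0.2049] yaw 103.94 F [-0.8 -0.5 -4.8]
travel [  0.8  -1.8 110.4] turn 0.03
```

```bash
python3 -m inch '{"travel":[[0,0,40],[0,0,75],[0,0,80],[0,0,80],[0,0,80]],"turn":[0,0,0,0,0],"claw":[1,1,1,1,1]}' 55; python3 - <<'E'
from h import *
plan(.5408,-.060,.0945,103.8)
t=robot.read_camera("top")["pixels"][95:210,280:470]; s=robot.read_camera("scene")["pixels"][190:320,10:260]
a=cv2.resize(t,(496,300),interpolation=cv2.INTER_CUBIC); b=cv2.resize(s,(496,258),interpolation=cv2.INTER_CUBIC)
cv2.imwrite("pics/c3.png",cv2.convertScaleAbs(np.vstack([a,b])[:,:,::-1],alpha=1.5))
E
```

```text
time: 8.05
tool_pos: [0.5433, -0.0609, 0.1256]
tool_rot: [3.138, 0.002, 1.814]
contact_force: [0.2, 0.7, -2.9]
opening: 0.0179
grip_force: 55.0
t 8.05 pos [ 0.5433 -0.0609  0.1256] yaw 103.91 F [ 0.2  0.7 -2.9]
travel [ 1.5 -2.2 31.1] turn 0.02
```

View pics/c3.png

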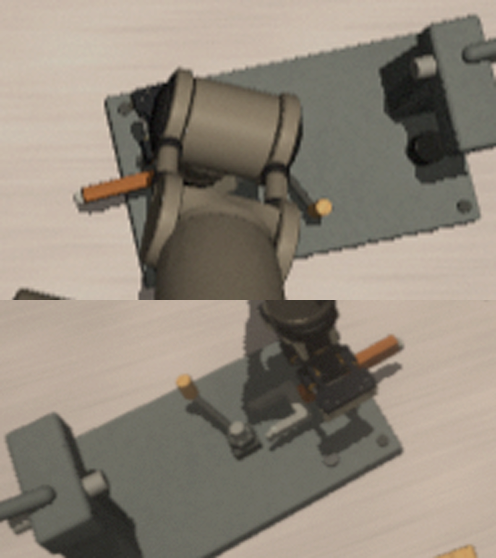

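Top view is blocked by the arm. The scene view shows the jaw just ahead of the nut and above the plate, so I'll descend.

```bash
python3 -m inch '{"travel":[[1,-2,15],[1,-2,24],[1,-2,29],[1,-2,29],[1,-2,29]],"turn":[0,0,0,0,0],"claw":[1,1,1,1,1]}' 55; python3 - <<'E'
from h import *
plan(.5408,-.060,.0945,103.8)
E
```

```text
time: 8.65
tool_pos: [0.54, -0.0601, 0.0946]
tool_rot: [3.141, 0.0, 1.814]
contact_force: [0.6, 0.1, -3.2]
opening: 0.0179
grip_force: 55.0
t 8.65 pos [ 0.54   -0.0601  0.0946] yaw 103.92 F [ 0.6  0.1 -3.2]
travel [-0.1  0.8  0.1] turn 0.02
```

```bash
python3 -m inch '{"travel":[[-5,0.8,0],[-10,0.8,0],[-15,0.8,0],[-20,0.8,0],[-25,0.8,0],[-28,0.8,0],[-28,0.8,0]],"turn":[0,0,0,0,0,0,0],"claw":[1,1,1,1,1,1,1]}' 55; python3 - <<'E'
from h import *
plan(.5534,-.1115,.0945,103.8); print(robot.observe()["torque"])
E
```

```text
time: 9.35
tool_pos: [0.5473, -0.0875, 0.0942]
tool_rot: [3.142, 0.0, 1.813]
contact_force: [0.3, -0.0, -3.8]
opening: 0.0178
grip_force: 55.0
t 9.35 pos [ 0.5473 -0.0875  0.0942] yaw 103.88 F [ 0.3 -0.  -3.8]
travel [-24.8   0.2  -0.3] turn 0.02
[ 0.06474978 -0.101549   -0.00208842]
```

```bash
python3 -m inch '{"travel":[[-5,0,0],[-10,0,0],[-15,0,0],[-19,0,0],[-22,0,0],[-22,0,0]],"turn":[0,0,0,0,0,0],"claw":[1,1,1,1,1,1]}' 55; python3 - <<'E'
from h import *
plan(.5534,-.1115,.0945,103.8); print(robot.observe()["torque"])
E
```

```text
time: 9.95
tool_pos: [0.5526, -0.1088, 0.0942]
tool_rot: [3.141, 0.0, 1.813]
contact_force: [-0.2, 0.3, -5.0]
opening: 0.0179
grip_force: 55.0
t 9.95 pos [ 0.5526 -0.1088  0.0942] yaw 103.89 F [-0.2  0.3 -5. ]
travel [-2.8  0.1 -0.3] turn 0.02
[ 0.04481234 -0.11834281 -0.05227761]
```

Now creep to throat contact.

```bash
python3 -m inch '{"travel":[[-1,0,0],[-2,0,0],[-3,0,0],[-3,0,0]],"turn":[0,0,0,0],"claw":[1,1,1,1]}' 55; python3 -c "
from h import *
plan(.5534,-.1115,.0945,103.8)"; python3 -m inch '{"travel":[[-1,0,0],[-1,0,0],[-1,0,0]],"turn":[0,0,0],"claw":[1,1,1]}' 55;python3 -m inch '{"travel":[[-1,0,0],[-1,0,0],[-1,0,0]],"turn":[0,0,0],"claw":[1,1,1]}' 55
```

```text
time: 10.35
tool_pos: [0.5532, -0.1113, 0.0942]
tool_rot: [3.142, 0.0, 1.814]
contact_force: [0.1, -0.2, -3.1]
opening: 0.0177
grip_force: 55.0
t 10.35 pos [ 0.5532 -0.1113  0.0942] yaw 103.92 F [ 0.1 -0.2 -3.1]
travel [-0.2  0.1 -0.3] turn 0.02
time: 10.65
tool_pos: [0.5534, -0.1122, 0.0942]
tool_rot: [-3.142, 0.0, 1.814]
contact_force: [-0.7, -0.7, -4.3]
opening: 0.0176
grip_force: 55.0
time: 10.95
tool_pos: [0.5537, -0.1132, 0.0942]
tool_rot: [-3.142, 0.0, 1.814]
contact_force: [-0.8, 0.7, -3.6]
opening: 0.0179
grip_force: 55.0
```

```bash
python3 -m inch '{"travel":[[-1,0,0],[-1,0,0],[-1,0,0]],"turn":[0,0,0],"claw":[1,1,1]}' 55;python3 -m inch '{"travel":[[-1,0,0],[-1,0,0],[-1,0,0]],"turn":[0,0,0],"claw":[1,1,1]}' 55; python3 -c "
from h import *
c=robot.read_camera('scene')['pixels'][230:290,70:200]
cv2.imwrite('pics/c4.png',cv2.convertScaleAbs(cv2.resize(c[:,:,::-1],(780,360),interpolation=cv2.INTER_CUBIC),alpha=1.7))"
```

```text
time: 11.25
tool_pos: [0.5539, -0.1142, 0.0942]
tool_rot: [3.142, 0.0, 1.814]
contact_force: [0.6, 0.2, -4.9]
opening: 0.0174
grip_force: 55.0
time: 11.55
tool_pos: [0.5542, -0.1152, 0.0942]
tool_rot: [-3.142, 0.0, 1.814]
contact_force: [0.5, 0.6, -3.8]
opening: 0.0176
grip_force: 55.0
```

View pics/c4.png

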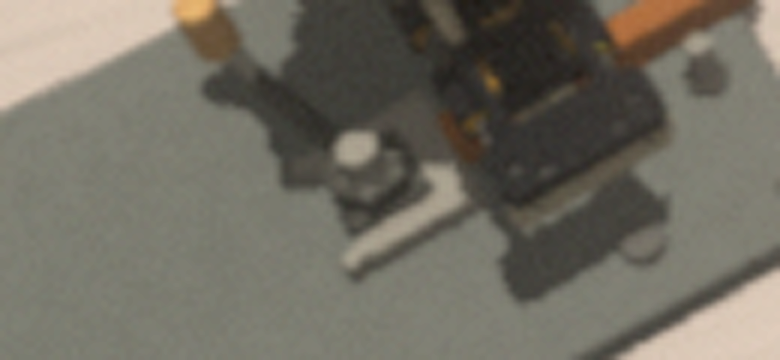

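The jaw straddles the nut, and the throat isn't touching it yet. I'll keep creeping.

```bash
for i in 1 2 ; do python3 -m inch '{"travel":[[-1,0,0],[-1.5,0,0],[-1.5,0,0]],"turn":[0,0,0],"claw":[1,1,1]}' 55 | grep -E "tool_pos|force"; done
```

```text
tool_pos: [0.5545, -0.1167, 0.0942]
contact_force: [-0.2, -0.1, -4.1]
grip_force: 55.0
tool_pos: [0.5546, -0.117, 0.0942]
contact_force: [-0.3, 5.6, -2.9]
grip_force: 55.0
```

```bash
python3 -m inch '{"travel":[[-1,0,0],[-1,0,0],[-1,0,0]],"turn":[0,0,0],"claw":[1,1,1]}' 55; python3 - <<'E'
from h import *
c=robot.read_camera("wrist"); r,b=handle(c,.053,(215,10,300,260)); print(r,b); print(robot.observe()["torque"])
cv2.imwrite("pics/w5.png",cv2.convertScaleAbs(c["pixels"][:,:,::-1],alpha=1.5))
E
```

```text
time: 12.5
tool_pos: [0.5547, -0.1172, 0.0942]
tool_rot: [-3.141, -0.003, 1.814]
contact_force: [-0.4, 9.1, -0.4]
opening: 0.0178
grip_force: 55.0
((540.1275024414062, -62.90288162231445), (19.159713745117188, 107.49029541015625), 14.573997497558594) [[ 517.332      -13.2976465]
 [ 544.3798    -117.329285 ]
 [ 562.92303   -112.50812  ]
 [ 535.8752      -8.476479 ]]
[ 1.44771504 -0.03095843 -0.02048367]
```

View pics/w5.png

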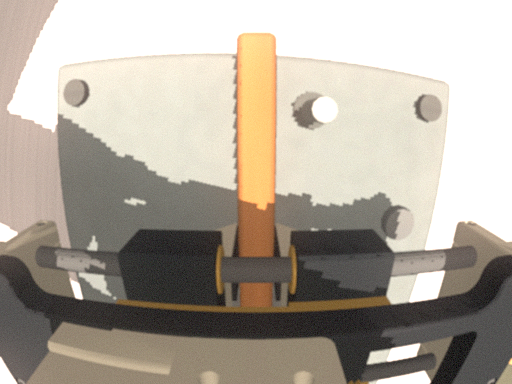

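The spanner is home against the nut: 9 N at contact, and the handle hasn't slipped in the grip (end still 110 mm from the TCP). The pin is to the right of the handle at (324,108) and the seal is at (398,222), undisturbed. I'll relieve the push, lower it, and release.

```bash
python3 -m inch '{"travel":[[2,0,0],[2,0,0],[2,0,1],[2,0,1]],"turn":[0,0,0,0],"claw":[1,1,1,1]}' 55;  python3 -m inch '{"travel":[[0,0,0],[0,0,0],[0,0,0],[0,0,0],[0,0,0]],"turn":[0,0,0,0,0],"claw":[0,0,0,0,0]}' 20; python3 - <<'E'
from h import *
c=robot.read_camera("wrist"); r,b=handle(c,.053,(215,10,300,260)); print(b)
E
```

```text
time: 12.95
tool_pos: [0.5546, -0.1169, 0.0934]
tool_rot: [3.141, -0.0, 1.814]
contact_force: [-1.2, 3.3, -0.5]
opening: 0.0177
grip_force: 55.0
time: 13.45
tool_pos: [0.5547, -0.1172, 0.0933]
tool_rot: [3.141, 0.0, 1.814]
contact_force: [-0.3, 0.1, -0.3]
opening: 0.0453
grip_force: 0.0
[[ 518.8371    -13.021323]
 [ 545.2033   -116.76434 ]
 [ 562.5157   -112.36443 ]
 [ 536.1495     -8.621414]]
```

Released cleanly, and the handle stayed put. Now the knob.

```bash
cat >> h.py <<'E'
O=np.array([.5705,-.1875])
def kn(th,back,z=.141):
    a=np.radians(th);u=np.array([np.cos(a),np.sin(a)]);t=np.array([np.sin(a),-np.cos(a)])
    p=O+.09*u-back/1000*t; print("theta",th,p.round(4)); plan(*p,z,th-90)
E
python3 -m inch '{"travel":[[0,0,-20],[0,0,-60],[0,0,-105],[0,0,-105],[0,0,-105]],"turn":[0,0,0,0,0],"claw":[0,0,0,0,0]}' 20; python3 - <<'E'
from h import *
c=robot.read_camera("top");H=hsv(c);m=cv2.inRange(H,(10,80,120),(25,255,255));m[:150]=0;m[200:]=0;m[:,:380]=0;m[:,430:]=0
n,l,s,ce=cv2.connectedComponentsWithStats(m);i=s[1:,4].argmax()+1 if n>1 else 0;print(n,s[i],ce[i])
k=hit(c,*ce[i],.105);d=k-O;print("knob",k,np.hypot(*d),np.degrees(np.arctan2(d[1],d[0]))%360)
kn(212,45,.20)
E
```

```text
time: 14.0
tool_pos: [0.5549, -0.1172, 0.1992]
tool_rot: [3.139, 0.002, 1.814]
contact_force: [-0.3, -0.3, -0.6]
opening: 0.0459
grip_force: 0.0
1 [     0      0    512    384 196608] [255.5 191.5]
knob [0.44617951 0.22612092] 0.43190027983528523 106.72900431062726
theta 212 [ 0.518  -0.2734]
t 14.05 pos [ 0.5543 -0.1169  0.1978] yaw 103.93 F [-1.1  0.6 -0.5]
travel [-143.1  -72.8   -2.2] turn -3.61
```

```bash
python3 -m inch '{"travel":[[-40,-20,0],[-80,-40,0],[-120,-60,0],[-143,-73,0],[-143,-73,0],[-143,-73,0],[-143,-73,0],[-143,-73,0]],"turn":[-1,-2,-3,-3.6,-3.6,-3.6,-3.6,-3.6],"claw":[1,1,1,1,1,1,1,1]}' 30; python3 - <<'E'
from h import *
c=robot.read_camera("wrist");cv2.imwrite("pics/w6.png",c["pixels"][:,:,::-1])
H=hsv(c);m=cv2.inRange(H,(10,80,110),(25,255,255));n,l,s,ce=cv2.connectedComponentsWithStats(m)
for i in range(1,n):
    if s[i,4]>40: print(s[i],ce[i])
kn(212,45)
E
```

```text
time: 14.85
tool_pos: [0.5184, -0.2721, 0.1978]
tool_rot: [-3.141, -0.001, 2.129]
contact_force: [0.2, -0.2, 0.6]
opening: 0.0003
grip_force: 0.0
[ 368    0   51  118 2289] [393.06422018  57.87461774]
[240 143  31  36 859] [255.17229336 161.19906868]
[  0 357  17  27 251] [  5.39840637 374.03187251]
theta 212 [ 0.518  -0.2734]
t 14.9 pos [ 0.5185 -0.2722  0.198 ] yaw 122.0 F [-0.3  0.7  0.2]
travel [-0.7 -1.  57. ] turn 0.0
```

View pics/w6.png

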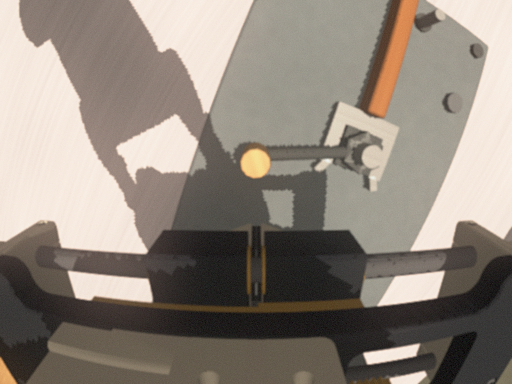

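The spanner sits on the nut with its handle left of the pin. The knob top at (255,161) lies straight ahead of the closed fingers, so I'll descend and approach.

```bash
python3 -c "
from h import *
c=robot.read_camera('wrist');k=fhit(c,255.2,160,.107);d=k-O;print(k,np.hypot(*d),np.degrees(np.arctan2(d[1],d[0]))%360)"
python3 -m inch '{"travel":[[0,0,25],[0,0,50],[0,0,57],[0,0,57],[0,0,57]],"turn":[0,0,0,0,0],"claw":[1,1,1,1,1]}' 30; python3 -c "
from h import *
kn(212,20);kn(208,20);kn(203,20);kn(198,20);kn(193,20)"
```

```text
[ 0.49481376 -0.23562467] 0.08969052955672124 212.45001032605384
time: 15.45
tool_pos: [0.5187, -0.2735, 0.1422]
tool_rot: [3.141, 0.001, 2.128]
contact_force: [0.4, -0.3, 0.4]
opening: 0.0007
grip_force: 0.0
theta 212 [ 0.5048 -0.2522]
t 15.45 pos [ 0.5187 -0.2735  0.1422] yaw 121.94 F [ 0.4 -0.3  0.4]
travel [25.5 -0.6  1.2] turn -0.01
theta 208 [ 0.5004 -0.2474]
t 15.45 pos [ 0.5187 -0.2735  0.1422] yaw 121.94 F [ 0.4 -0.3  0.4]
travel [31.9 -1.7  1.2] turn 0.79
theta 203 [ 0.4955 -0.2411]
t 15.45 pos [ 0.5187 -0.2735  0.1422] yaw 121.94 F [ 0.4 -0.3  0.4]
travel [39.9 -2.6  1.2] turn 1.79
theta 198 [ 0.4911 -0.2343]
t 15.45 pos [ 0.5187 -0.2735  0.1422] yaw 121.94 F [ 0.4 -0.3  0.4]
travel [47.9 -2.7  1.2] turn 2.79
theta 193 [ 0.4873 -0.2272]
t 15.45 pos [ 0.5187 -0.2735  0.1422] yaw 121.94 F [ 0.4 -0.3  0.4]
travel [55.9 -2.2  1.2] turn 3.79
```

```bash
python3 -m inch '{"travel":[[10,0,0],[18,-0.3,0],[25,-0.6,0],[32,-1.7,0],[40,-2.6,0],[48,-2.7,0],[56,-2.2,0],[56,-2.2,0]],"turn":[0,0,0,0.8,1.8,2.8,3.8,3.8],"claw":[1,1,1,1,1,1,1,1]}' 30; python3 -c "
from h import *
for t in(188,183,178,173,168,164): kn(t,20)"|grep -v pos
```

```text
time: 16.25
tool_pos: [0.4862, -0.226, 0.1417]
tool_rot: [3.142, -0.0, 1.796]
contact_force: [-0.2, -0.8, 0.1]
opening: 0.0004
grip_force: 0.0
theta 188 [ 0.4842 -0.2198]
travel [ 6.5 -0.6  0.7] turn 0.98
theta 183 [ 0.4817 -0.2122]
travel [14.5 -1.3  0.7] turn 1.98
theta 178 [ 0.4799 -0.2043]
travel [22.6 -1.4  0.7] turn 2.98
theta 173 [ 0.4787 -0.1964]
travel [30.6 -0.7  0.7] turn 3.98
theta 168 [ 0.4783 -0.1884]
travel [38.5  0.7  0.7] turn 4.98
theta 164 [ 0.4785 -0.1819]
travel [44.7  2.3  0.7] turn 5.78
```

```bash
python3 -m inch '{"travel":[[6.5,-0.6,0],[14.5,-1.3,0],[22.6,-1.4,0],[30.6,-0.7,0],[35,0,0],[38.5,0.7,0],[38.5,0.7,0]],"turn":[1,2,3,4,4.5,5,5],"claw":[1,1,1,1,1,1,1]}' 30; python3 - <<'E'
from h import *
for t in(164,162,160,158,156,154,152): kn(t,20)
c=robot.read_camera("wrist");H=hsv(c);m=cv2.inRange(H,(10,80,110),(25,255,255));n,l,s,ce=cv2.connectedComponentsWithStats(m)
for i in range(1,n):
    if s[i,4]>40: print(s[i],ce[i])
E
```

```text
time: 16.95
tool_pos: [0.4788, -0.1892, 0.1415]
tool_rot: [3.141, 0.0, 1.362]
contact_force: [-0.1, 0.6, 1.0]
opening: 0.0002
grip_force: 0.0
theta 164 [ 0.4785 -0.1819]
t 16.95 pos [ 0.4788 -0.1892  0.1415] yaw 78.05 F [-0.1  0.6  1. ]
travel [ 7.  -1.8  0.5] turn 0.81
theta 162 [ 0.4787 -0.1787]
t 16.95 pos [ 0.4788 -0.1892  0.1415] yaw 78.05 F [-0.1  0.6  1. ]
travel [10.2 -2.3  0.5] turn 1.21
theta 160 [ 0.4791 -0.1755]
t 16.95 pos [ 0.4788 -0.1892  0.1415] yaw 78.05 F [-0.1  0.6  1. ]
travel [13.4 -2.6  0.5] turn 1.61
theta 158 [ 0.4796 -0.1723]
t 16.95 pos [ 0.4788 -0.1892  0.1415] yaw 78.05 F [-0.1  0.6  1. ]
travel [16.6 -2.8  0.5] turn 2.01
theta 156 [ 0.4801 -0.1692]
t 16.95 pos [ 0.4788 -0.1892  0.1415] yaw 78.05 F [-0.1  0.6  1. ]
travel [19.8 -2.8  0.5] turn 2.41
theta 154 [ 0.4808 -0.166 ]
t 16.95 pos [ 0.4788 -0.1892  0.1415] yaw 78.05 F [-0.1  0.6  1. ]
travel [23.1 -2.8  0.5] turn 2.81
theta 152 [ 0.4816 -0.1629]
t 16.95 pos [ 0.4788 -0.1892  0.1415] yaw 78.05 F [-0.1  0.6  1. ]
travel [26.3 -2.7  0.5] turn 3.21
[ 24   0  40  25 329] [40.93009119 12.75683891]
[ 290    0   93  155 4315] [339.91911935  73.84310545]
[ 239  187   40   57 1407] [257.71144279 215.44420753]
```

```bash
python3 -m inch '{"travel":[[4,-1,0],[7,-1.8,0],[10.2,-2.3,0],[10.2,-2.3,0]],"turn":[0.4,0.8,1.2,1.2],"claw":[1,1,1,1]}' 30|grep -E "pos|force"; python3 -m inch '{"travel":[[3.2,-0.2,0],[3.2,-0.2,0]],"turn":[0.4,0.4],"claw":[1,1]}'|grep -E "pos|force"; python3 -m inch '{"travel":[[3.2,-0.2,0],[3.2,-0.2,0]],"turn":[0.4,0.4],"claw":[1,1]}'; python3 -c "
from h import *
for t in(156,154,152,150): kn(t,20)"
```

```text
tool_pos: [0.479, -0.1796, 0.1414]
contact_force: [1.0, -2.5, -0.9]
grip_force: 1.5
tool_pos: [0.4794, -0.1764, 0.1414]
contact_force: [-0.6, -4.1, 1.1]
grip_force: 1.9
time: 17.8
tool_pos: [0.48, -0.1731, 0.1413]
tool_rot: [-3.141, 0.001, 1.187]
contact_force: [-2.9, -2.4, 2.3]
opening: 0.0002
grip_force: 2.1
theta 156 [ 0.4801 -0.1692]
t 17.8 pos [ 0.48   -0.1731  0.1413] yaw 68.03 F [-2.9 -2.4  2.3]
travel [ 3.7 -1.4  0.3] turn 0.41
theta 154 [ 0.4808 -0.166 ]
t 17.8 pos [ 0.48   -0.1731  0.1413] yaw 68.03 F [-2.9 -2.4  2.3]
travel [ 6.8 -1.9  0.3] turn 0.81
theta 152 [ 0.4816 -0.1629]
t 17.8 pos [ 0.48   -0.1731  0.1413] yaw 68.03 F [-2.9 -2.4  2.3]
travel [10.  -2.3  0.3] turn 1.21
theta 150 [ 0.4826 -0.1598]
t 17.8 pos [ 0.48   -0.1731  0.1413] yaw 68.03 F [-2.9 -2.4  2.3]
travel [13.2 -2.6  0.3] turn 1.61
```

Force of about 3.5 N means the stop nut is being dragged through its play, as expected. I'll continue in small steps.

```bash
python3 -m inch '{"travel":[[3,-0.3,0],[3,-0.3,0]],"turn":[0.4,0.4],"claw":[1,1]}' 30|grep -E "pos|_force: \["; python3 -m inch '{"travel":[[2,-0.1,0],[2,-0.1,0]],"turn":[0.25,0.25],"claw":[1,1]}'|grep -E "pos|_force: \["; python3 -m inch '{"travel":[[2,-0.1,0],[2,-0.1,0]],"turn":[0.25,0.25],"claw":[1,1]}'|grep -E "pos|rot|_force: \["
```

```text
tool_pos: [0.4808, -0.17, 0.1412]
contact_force: [-2.6, -3.1, 2.8]
tool_pos: [0.4815, -0.1682, 0.1411]
contact_force: [-3.1, -3.7, 2.0]
tool_pos: [0.482, -0.1666, 0.1411]
tool_rot: [-3.14, 0.001, 1.109]
contact_force: [-5.1, -5.4, 2.8]
```

```bash
python3 -m inch '{"travel":[[1.2,0,0],[1.2,0,0]],"turn":[0.1,0.1],"claw":[1,1]}' 30|grep -E "pos|_force: \["; python3 -m inch '{"travel":[[1.2,0,0],[1.2,0,0]],"turn":[0.1,0.1],"claw":[1,1]}'|grep -E "pos|_force: \["
```

```text
tool_pos: [0.4822, -0.1659, 0.1411]
contact_force: [-6.6, -7.4, 3.2]
tool_pos: [0.4824, -0.1651, 0.1411]
contact_force: [-8.0, -9.4, 3.9]
```

```bash
python3 -m inch '{"travel":[[1.5,0,0],[1.5,0,0]],"turn":[0.1,0.1],"claw":[1,1]}' 30|grep -E "pos|_force: \["; python3 -m inch '{"travel":[[1,0,0],[1,0,0]],"turn":[0.1,0.1],"claw":[1,1]}'|grep -E "pos|_force: \["; python3 -c "
from h import *
print(robot.observe()['contact_force'],robot.observe()['tool_rot'])"
```

```text
tool_pos: [0.4828, -0.1643, 0.1411]
contact_force: [-11.0, -12.9, 3.6]
tool_pos: [0.4829, -0.1637, 0.1411]
contact_force: [-11.7, -13.3, 4.8]
[-11.6700069  -13.31423666   4.76914959] [-3.13864177  0.00451809  1.07515496]
```

```bash
python3 -m inch '{"travel":[[0.5,0,0],[0.5,0,0],[0.5,0,0],[0.5,0,0]],"turn":[0,0,0,0],"claw":[1,1,1,1]}' 30|grep -E "pos|_force: \["; python3 -m inch '{"travel":[[0,0,0],[0,0,0],[0,0,0],[0,0,0]],"turn":[0,0,0,0],"claw":[1,1,1,1]}' 30|grep -E "pos|_force: \["
```

```text
tool_pos: [0.483, -0.1635, 0.1411]
contact_force: [-14.1, -14.4, 4.8]
tool_pos: [0.483, -0.1635, 0.1411]
contact_force: [-12.9, -15.0, 4.2]
```

It held at about 19–20 N for 0.8 s. Backing off and lifting clear.

```bash
python3 -m inch '{"travel":[[-3,0,0],[-8,0,0],[-20,0,0],[-35,0,0],[-35,0,-40],[-35,0,-80],[-35,0,-120],[-60,0,-140],[-100,0,-140],[-120,0,-140],[-120,0,-140]],"turn":[0,0,0,0,0,0,0,0,0,0,0],"claw":[1,1,1,1,1,1,1,1,1,1,1]}' 30; python3 - <<'E'
from h import *
c=robot.read_camera("wrist");cv2.imwrite("pics/w7.png",c["pixels"][:,:,::-1])
H=hsv(c);m=cv2.inRange(H,(10,80,110),(25,255,255));n,l,s,ce=cv2.connectedComponentsWithStats(m)
for i in range(1,n):
    if s[i,4]>40:
        k=fhit(c,*ce[i],.107);d=k-O;print(s[i],ce[i],k,np.hypot(*d),np.degrees(np.arctan2(d[1],d[0]))%360)
E
```

```text
time: 21.1
tool_pos: [0.4264, -0.2691, 0.2813]
tool_rot: [3.141, 0.0, 1.069]
contact_force: [-0.1, -0.6, -0.2]
opening: 0.0004
grip_force: 0.0
[ 68   0  31  32 296] [83.11148649 16.36148649] [ 0.36137411 -0.02479351] 0.2649661139271046 142.11596690100694
[286   0  38  32 555] [306.12612613  14.10810811] [ 0.54530423 -0.14526224] 0.04918185696389613 120.81702562175863
[489   0  13   7  67] [495.1641791    2.59701493] [ 0.78121102 -0.20170187] 0.21118908305630685 356.1441092242958
[244  33  22  21 368] [254.87771739  43.11956522] [ 0.49051231 -0.1493334 ] 0.08862685416078764 154.49157930524697
```

View pics/w7.png

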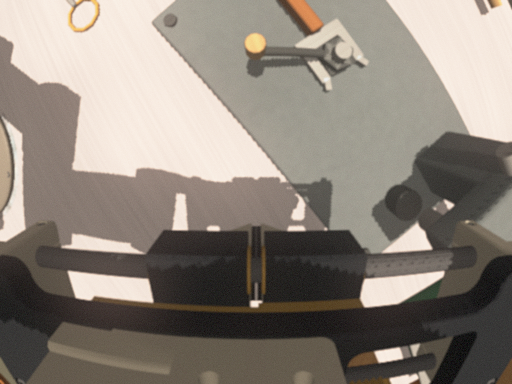

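The knob stands at (255,43), 154.5° round, and the spanner jaw is fully around the nut at about (335,55). The gripper is clear of everything, so I'm handing in.

```bash
python3 -c "
from cell import robot
print(robot.hand_in())"
```

```text
the job is handed in; nothing more can be done
None
```

The job is handed in at about 21 s, with no verdict returned: the larger spanner is fully on the stop nut and released beside the pin, and the jam nut was pushed tight at about 19–20 N for roughly 0.8 s, then let go.

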